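# Hold the sprung board clamp open with its key

## Robot

A 7-joint arm with a two-finger parallel gripper is mounted at the origin on the work surface. World frame = base frame: x ahead of the robot, y to its left, z up, the work surface at z = 0. Lengths are in mm, angles in rad, forces in N, time in s.
With the tool pointing down it reaches from about 400 to 850 mm from the base axis. Payload 10.4 kg.
Tool frame: the origin (TCP) lies midway between the tips of the shut fingers; the grasp point (between the pads) lies behind it (env.grasp_offset is the y of the grasp point in the tool frame, in mm); y points along the fingers, z is the direction in which the jaws open and shut, and the axes are right-handed (so a half turn about y gives the same grasp; the last joint's range is limited). The gripper opens to 85 mm and grips with 20 to 120 N. Pads are 22 mm wide; open, the fingers measure 114 mm over their backs; the gripper's body (76 mm by 85 mm) begins 54 mm behind the grasp point. The pads swing forward as they close: fully open they stand 13 mm farther back than shut.
Start: joints at [1.284, 0.332, -0.065, 1.46, 0.022, 1.35, -0.088], TCP at [162.99, -603.395, 231.338] pointing down, gripper open.
Joint ranges: [-2.6, 2.6], [-0.5, 2.12], [-1.47, 1.34], [0.16, 2.42], [-1.27, 4.41], [0.06, 2.06], [-2.6, 2.6]. Speed limits (rad/s): [2.22, 2.22, 2.79, 2.79, 3.14, 3.14, 3.14].

## Interface

Orientations are given as a 3x3 rotation matrix whose columns are the frame's x, y, z axes.
In Python, from station import env gives the robot as it stands. The module is installed in compiled form; this text tells all that it offers.
- The arm moves only by the tool apply_moves, never from a script. Its argument "deltas" is a list of rows, each a list of 4 numbers: the shift along the tool's x, y, z in cm, then the turn about the tool's y in degrees. In form: [[tx, ty, tz, yaw], ...]. A call has 1 to 12 rows; each row is the pose to reach, as a shift and turn from the pose commanded when the call began, along the tool's axes at that moment; what a row does not reach only later rows make up. A row lasts 1/10 s, in which the tool goes at most 50 mm and 8.59 degrees, less where a joint would pass 70% of its speed; a pose out of reach is approached as far as the arm can. A call with a gripper value outside its range is refused whole. "fingers" is the gripper's target within -1 to 1 (fully open at 1, half-way at 0, shut at -1), set as the call begins (left out, the last holds). The fingers move at their own pace and stop on an object; the grip force is fixed at half the most. Time passes only in rows, so rows that repeat a pose let the fingers close. It gives the time, the measured TCP pose, the force and the opening at its end, in the units of the state.
- env.sense(): the state, without advancing time (a new reading comes with each control period).
- env.capture(name): name is "side" or "top" or "wrist"; returns a dict with "frame" (384x512x3 uint8, red, green, blue), "fovy" (degrees; the focal length in pixels is half the picture's height over the tangent of half this angle, whatever the lens; pixels are square), "cx", "cy" (the principal point, pixels), "xyz" and "attitude" of the camera in the world. Camera axes: x right, y down, z forward; pixel columns grow to the right and rows downward; lengths in mm; the calibration is good to about 2 mm. A picture is of the moment at which its call begins. There is no depth.
- env.sign_off(): hands the job in, once; it reports no verdict.
The state is a dict: "clock": time; "joints": joint angles; "joint_velocities": joint speeds; "tau": joint torques, N m; "tcp_pos": TCP position; "orientation": TCP orientation; "wrist_force": force on the tool from outside, world axes, zero at the start; "torque": the same for the moment, N m; "opening": opening from 0.0 (shut) to 1.0 (fully open).
Only numpy, scipy, OpenCV 4.12 (cv2) and the standard library are available. Lean on these libraries where they do the work, as an engineer would, in place of code of your own. Each camera call takes 0.05 s, during which the arm holds its last target. There are 200 camera calls.

## Task

Take the yellow-handled key out of the wooden tool block, put its steel shank well down into the socket of the board clamp's blue sliding jaw, and with the key draw the sprung jaw open until its white pointer line stands within the width of the red mark. Keep it there: the program finishes while still gripping the key and holding the jaw steady at the mark, so that a drawing board can be slipped in. Move the jaw only by the key, never with the gripper itself, and leave the other tools and things on the table where they are.

Things in the scene. Friction and masses are not known exactly. Their poses are not given: they have to be found in the camera images.
- key_grip (a point): Middle of the key's round yellow handle (22 mm diameter, 85 mm long, so 42 mm of handle above and below this point). z points up along the key. The key is one rigid piece, 125 mm long, 40 to 85 g; it stands upright, loose, in one of the block's three holes, its handle resting on the block's top, so it must be lifted 40 mm to come free.
- key_tip (a point): Lower end of the key's round steel shank (10 mm diameter, 40 mm long, slightly pointed), on the key's axis 82.5 mm below key_grip.
- block: Fixed light-wood tool block, 55 x 210 x 70 mm (x, y, z), origin at the centre of its underside on the table. Three upright holes 13 mm wide and 42 mm deep lie along its y axis at -75, 0 and +75 mm; one holds the key (which one varies), the others the brush and the pencil.
- clamp: Fixed board clamp: aluminium base plate, 220 mm long in x (from -130 to +90 mm of the origin) and 120 mm wide, 20 mm thick, with a black ledge for the mark on its -y side out to y = -89 mm. Origin on the table. Its grey fixed jaw (its top 62 mm above the table) stands at the +x end; the blue sliding jaw moves along the clamp's -x axis, away from the fixed jaw, when it opens.
- jaw (a joint): Travel of the sliding jaw in m: 0 shut against the fixed jaw (where its spring holds it), growing as it opens towards the clamp's -x, stop at 0.075. Spring pull about 3 N when shut, plus 0.8 N for every 10 mm; it springs back if let go.
- socket (a point): Centre of the mouth of the key socket, in the top face of the blue sliding jaw (60 x 64 mm, top 70 mm above the table). Round blind hole 17 mm in diameter, 45 mm deep, with a 3 mm chamfer. The key's handle rests on the jaw's top when the shank is fully in. The point moves with the jaw; axes as the clamp's.
- pointer (a point): Outer end of the white pointer line (5 mm wide) on a black arm at the jaw's -y side, 67 mm above the table, 62 mm to the clamp's -y of the socket's centre and level with it along the clamp's x. Moves with the jaw.
- mark_top (a point): Centre of the top of the red mark, a block 12 mm wide along the clamp's x, 22 mm long and 47 mm high, fixed on the ledge beside the pointer's path, its top 67 mm above the table; axes as the clamp's. The pointer is at the mark when it is within 6 mm of this point along the clamp's x. It stands 30 to 60 mm to the clamp's -x of the shut pointer (varies).
- brush: Thin black round paintbrush, 122 mm long, loose, upright in a hole of the block, bristles up, its top about 150 mm above the table. Origin at its lower end. Bystander.
- pencil: Dark charcoal pencil, 9 mm thick, 113 mm long, loose, upright in a hole of the block, its top about 141 mm above the table. Origin at its lower end. Bystander.
- fixative: Red can with a pale label, 52 mm diameter, 120 mm high, standing. Origin under its centre. Bystander.
- mug: White mug, 80 mm diameter, 90 mm high. Origin under its centre. Bystander.
- charcoal1: Black charcoal stick, 50 x 14 x 12 mm, lying on the table. Origin under its centre. Bystander.
- charcoal2: Black charcoal stub, 32 x 16 x 14 mm, lying on the table. Origin under its centre. Bystander.
- eraser: White eraser, 45 x 24 x 14 mm. Origin under its centre. Bystander.
- flatbrush: Flat brush with blue handle and black bristles, 185 mm long, 50 mm wide, 18 mm high, lying flat along its x. Origin on its underside at its steel ferrule. Bystander.

How it is judged (in metres and radians):
On the way, in this order (a step that is already met when the one before it is completed fails the run):
1. the key is lifted clear out of the tool block (height (world z) of key_tip above 0.075 m), for 0.1 s.
2. the key's shank is well down in the socket of the jaw (z of key_tip in the frame of socket below -0.025 m and horizontal distance between key_tip and socket below 0.01 m), for 0.2 s.
3. the jaw is drawn by the gripped key until its pointer stands at the mark (all of step 2 and x of pointer in the frame of mark_top between -0.006 and 0.006 m), for 0.3 s.
At the end, for the whole second after the job is handed in: The pointer stands within 6 mm of the mark's centre along the clamp, still; the key's shank is at least 25 mm deep in the socket, the key gripped by the fingers and carrying the jaw's spring force (key pressed by fingers and against the jaw by more than 2 N each) (all of step 3 and velocity of joint jaw between -0.01 and 0.01 m/s and contact force between the fingers and key above 2 N and contact force between key and jaw above 2 N); the arm keeps its last pose, push and grip.
It fails at once if the arm or gripper pushes on the sliding jaw or its mark directly (contact force between any of the arm, the fingers and jaw above 3 N or contact force between any of the arm, the fingers and mark above 3 N).
It fails at once if another tool or a thing on the table is moved by more than 40 mm or pulled out (distance of any of brush, pencil, fixative, mug, charcoal1, charcoal2, eraser, flatbrush from where it was at the start of the episode above 0.04 m).
It also fails if it takes over 48 s, if anything falls off the work surface, if the arm or the gripper's body presses on something with over 40 N, if the wrist force passes 120 N, or if a joint passes its speed limit or range.

## Working session

There is one attempt and no reset: what is moved stays moved. The work goes in short steps, Python scripts to look and compute and a tool call to move; the robot and the scene stay as the last step left them, time stands still between calls to the robot, and variables do not carry over. Pictures are saved under pics/ and viewed, about 8 in all and at most 12, crops included, and the job is handed in when it is done.

Besides the shell and the picture viewer there is one more tool, called after ">>>" in YAML: its name, and indented under it one key for each argument. apply_moves: Moves the arm, as the interface text tells. Its arguments: {"type":"object","properties":{"deltas":{"type":"array","items":{"type":"array","items":{"type":"number"}}},"fingers":{"type":"number"}},"required":["deltas"]}

```bash
mkdir -p pics; cat > h.py <<'E'
from station import env
import numpy as np, cv2
def snap(n,f=None):
    c=env.capture(n)
    if f: cv2.imwrite('pics/'+f,c['frame'][:,:,::-1])
    return c
def foc(c): return c['frame'].shape[0]/2/np.tan(np.radians(c['fovy'])/2)
def ray(c,u,v):
    f=foc(c); d=np.array([(u-c['cx'])/f,(v-c['cy'])/f,1]); R=np.array(c['attitude'])
    d=R@d; return np.array(c['xyz']),d/np.linalg.norm(d)
def onz(c,u,v,z):
    o,d=ray(c,u,v); return o+d*(z-o[2])/d[2]
def proj(c,p):
    q=np.array(c['attitude']).T@(np.array(p)-np.array(c['xyz'])); f=foc(c)
    return q[0]/q[2]*f+c['cx'],q[1]/q[2]*f+c['cy']
E
python3 - <<'E'
from h import *
np.set_printoptions(precision=3,suppress=True)
ims=[]
for n in ('top','side'):
    c=snap(n,n+'0.png'); print(n,c['fovy'],c['cx'],c['cy'],c['xyz'],np.array(c['attitude']))
s=env.sense();print(s['tcp_pos'],np.array(s['orientation']),s['opening'],s['clock'],env.grasp_offset,s['wrist_force'])
E
```

```text
top 42.017893629009976 261.3809782578744 192.6879010386526 [ 310.966   -4.202 1767.963] [[ 0.015 -0.989  0.148]
 [-1.    -0.016 -0.006]
 [ 0.008 -0.148 -0.989]]
side 55.50549967425728 254.9622721826832 187.01767053084373 [439.394 692.295 724.118] [[-0.986 -0.101  0.134]
 [-0.167  0.651 -0.741]
 [-0.013 -0.753 -0.658]]
[ 162.864 -603.08   230.616] [[-0.965 -0.     0.261]
 [-0.261  0.001 -0.965]
 [ 0.    -1.    -0.001]] 0.9985465363653943 0.1 -18.700000000000003 [ 0.358  0.225 -0.132]
```

View pics/top0.png

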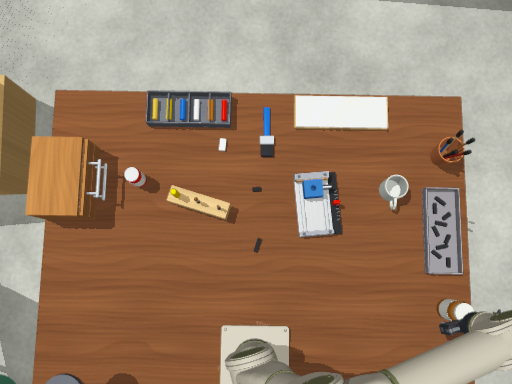

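View pics/side0.png

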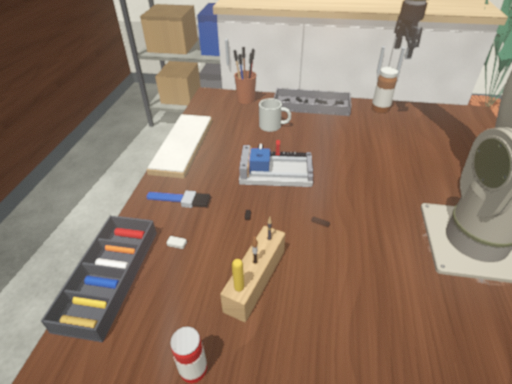

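The key (yellow) is at about (174,191) in the top view, at the left end of the block. The blue jaw is at (314,188), the red mark at (337,202), and the fixed jaw is on the far (+x) side.

```bash
python3 - <<'E'
from h import *
np.set_printoptions(precision=1,suppress=True)
def comps(c,lo,hi,box):
    h=cv2.cvtColor(c['frame'],cv2.COLOR_RGB2HSV); m=cv2.inRange(h,lo,hi); k=np.zeros_like(m); x0,y0,x1,y1=box; k[y0:y1,x0:x1]=m[y0:y1,x0:x1]
    n,l,s,ce=cv2.connectedComponentsWithStats(k)
    i=1+np.argmax(s[1:,4]); pts=np.argwhere(l==i)[:,::-1].astype(np.float32)
    return s[i],ce[i],cv2.minAreaRect(pts),pts
t=snap('top');s=snap('side')
Y=((22,160,120),(32,255,255));B=((100,120,60),(125,255,255));R=((0,180,90),(6,255,255))
for n,c,bx in (('top',t,{'k':(160,180,190,200),'b':(295,170,335,205),'r':(325,190,350,212)}),('side',s,{'k':(225,250,250,298),'b':(240,140,280,175),'r':(270,135,290,156)})):
    for k,col in (('k',Y),('b',B),('r',R)):
        try:
            st,ce,mr,p=comps(c,*col,bx[k]); print(n,k,st,ce,mr)
            for z in ((155,112) if k=='k' else (70,67)): print('   z',z,onz(c,*ce,z), 'rect',onz(c,*mr[0],z))
        except Exception as e: print(n,k,e)
# upscaled crops
a=cv2.resize(t['frame'][165:245,160:240],(400,400),interpolation=2);b=cv2.resize(t['frame'][165:245,285:365],(400,400),interpolation=2)
cv2.imwrite('pics/crop1.png',np.hstack([a,b])[:,:,::-1])
E
```

```text
top k [170 189  10   9  62] [174.8 192.9] ((174.75001525878906, 192.75001525878906), (10.60660171508789, 5.656853675842285), 45.0)
   z 155 [547.2 268.9 155. ] rect [547.6 269.  155. ]
   z 112 [553.5 276.2 112. ] rect [553.9 276.3 112. ]
top b [303 179  20  20 346] [312.4 188.4] ((312.4862365722656, 188.33448791503906), (18.020870208740234, 19.515687942504883), 85.2363510131836)
   z 70 [ 583.1 -189.1   70. ] rect [ 583.3 -189.3   70. ]
   z 67 [ 583.5 -189.5   67. ] rect [ 583.8 -189.6   67. ]
top r [332 199   9   6  36] [335.8 201.9] ((335.7692565917969, 201.8461456298828), (4.3145551681518555, 8.236878395080566), 78.69007110595703)
   z 70 [ 537.6 -269.2   70. ] rect [ 537.7 -269.2   70. ]
   z 67 [ 538.  -269.7   67. ] rect [ 538.1 -269.7   67. ]
side k [241 275   1   1   1] [241. 275.] ((241.0, 275.0), (0.0, 0.0), 0.0)
   z 155 [539.5 300.9 155. ] rect [539.5 300.9 155. ]
   z 112 [547.1 271.4 112. ] rect [547.1 271.4 112. ]
side b [251 149  18  14 206] [259.7 155.6] ((259.6689758300781, 155.472412109375), (17.35650634765625, 12.456822395324707), 4.763641834259033)
   z 70 [ 582.8 -187.5   70. ] rect [ 583.  -188.2   70. ]
   z 67 [ 583.4 -191.5   67. ] rect [ 583.6 -192.2   67. ]
side r attempt to get argmax of an empty sequence
```

View pics/crop1.png

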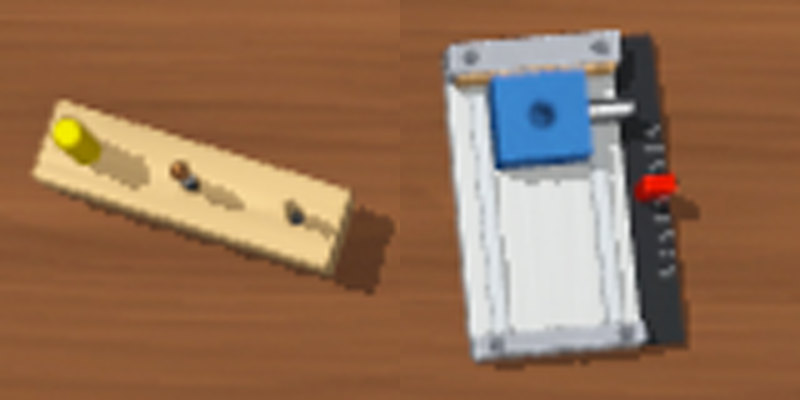

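The crop shows the key at the block's +y end. The clamp is yawed about +5° and its socket is near (583,-189). I'll go above the clamp first for a close wrist look, turning the jaws to open along the clamp's x.

>>> apply_moves:
  deltas:
    - [-3,-1,-2,-4]
    - [-7,-2,-4,-11]
    - [-11,-3,-6.5,-18]
    - [-15,-3,-9,-25]
    - [-19,-3,-11,-32]
    - [-23,-3,-13,-39]
    - [-27,-3,-15.5,-46]
    - [-31,-3,-17.5,-53]
    - [-35,-3,-20,-60]
    - [-39,-3,-22,-67]
    - [-43,-3,-24.5,-74]
    - [-47,-3,-26.5,-80]
  fingers: 1

```text
clock: 1.4
tcp_pos: [548.7, -223.1, 261.5]
orientation: [[0.094, 0.0, 0.996], [-0.996, -0.0, 0.094], [0.0, -1.0, 0.0]]
wrist_force: [0.7, 0.4, -0.2]
opening: 1.001
```

```bash
python3 - <<'E'
from h import *
np.set_printoptions(precision=3,suppress=True)
c=snap('wrist','w1.png');print(c['xyz'],np.array(c['attitude']),c['fovy'])
s=env.sense();print(s['tcp_pos'],np.array(s['orientation']),s['clock'],s['joints'])
E
```

```text
[ 541.702 -153.493  405.171] [[ 0.996  0.09   0.027]
 [ 0.094 -0.956 -0.279]
 [ 0.001  0.28  -0.96 ]] 66.91377484870276
[ 553.194 -215.903  261.119] [[ 0.109  0.002  0.994]
 [-0.994  0.004  0.109]
 [-0.003 -1.     0.003]] 1.45 [ 0.744  0.297 -0.553  1.48   0.152  1.407  0.295]
```

View pics/w1.png

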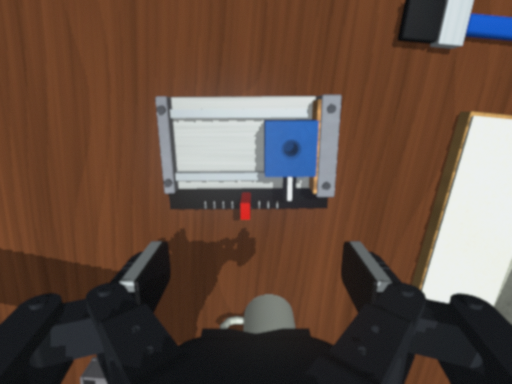

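The view shows the socket at about (291,148), the pointer line at (290,189), and the red mark at (246,200).

```bash
python3 - <<'E'
from h import *
np.set_printoptions(precision=2,suppress=True)
c=snap('wrist');f=c['frame'];h=cv2.cvtColor(f,cv2.COLOR_RGB2HSV);g=f.max(2)
def cen(m,box):
    x0,y0,x1,y1=box;k=np.zeros_like(m);k[y0:y1,x0:x1]=m[y0:y1,x0:x1];p=np.argwhere(k>0)[:,::-1].astype(np.float32);return p.mean(0),p.min(0),p.max(0),cv2.minAreaRect(p)
blue=cv2.inRange(h,(100,120,60),(125,255,255))
bl=cen(blue,(255,100,330,190));print('blue',bl,[onz(c,*q,70) for q in cv2.boxPoints(bl[3])])
so=cen(((g<110)*255).astype(np.uint8),(280,137,303,160));print('sock',so[:3],onz(c,*so[0],70))
pt=cen(((f.min(2)>170)*255).astype(np.uint8),(283,180,298,205));print('pointer',pt,onz(c,*pt[0],67),onz(c,pt[0][0],pt[2][1],67))
red=cen(cv2.inRange(h,(0,150,60),(6,255,255)),(230,185,265,225));print('red',red)
for y in range(190,224,3):print(y,[tuple(f[y,x]) [0] for x in range(238,254)])
s=env.sense();print(s['tcp_pos'],np.array(s['orientation']))
print(c['xyz'])
pb=onz(c,156,97,20),onz(c,340,95,20);print(pb)
print(f.shape, [onz(c,246,y,67) for y in (195,205)])
cv2.imwrite('pics/w2.png',cv2.resize(f[85:225,150:350],(800,560),interpolation=2)[:,:,::-1])
E
```

```text
blue (array([285.49, 154.42], dtype=float32), array([260., 127.], dtype=float32), array([312., 183.], dtype=float32), ((286.0, 155.0), (56.0, 52.0), 90.0)) [array([ 553.38, -165.23,   70.  ]), array([ 611.65, -158.88,   70.  ]), array([ 622.2 , -223.16,   70.  ]), array([ 560.72, -229.81,   70.  ])]
sock (array([287.78, 155.97], dtype=float32), array([281., 150.], dtype=float32), array([292., 159.], dtype=float32)) [ 589.07 -194.3    70.  ]
pointer (array([285.95, 192.89], dtype=float32), array([283., 183.], dtype=float32), array([296., 204.], dtype=float32), ((289.5, 193.5), (13.0, 21.0), 0.0)) [ 593.5  -239.43   67.  ] [ 595.45 -253.46   67.  ]
red (array([239.91, 212.81], dtype=float32), array([234., 199.], dtype=float32), array([245., 224.], dtype=float32), ((239.5, 211.5), (25.0, 11.0), 90.0))
190 [np.uint8(200), np.uint8(200), np.uint8(200), np.uint8(200), np.uint8(200), np.uint8(200), np.uint8(201), np.uint8(200), np.uint8(201), np.uint8(201), np.uint8(200), np.uint8(201), np.uint8(201), np.uint8(201), np.uint8(201), np.uint8(200)]
193 [np.uint8(129), np.uint8(129), np.uint8(1
[... 2160 characters left out ...]
np.uint8(215), np.uint8(206), np.uint8(178), np.uint8(135), np.uint8(113), np.uint8(110), np.uint8(107), np.uint8(106), np.uint8(105), np.uint8(107), np.uint8(109), np.uint8(109)]
223 [np.uint8(209), np.uint8(208), np.uint8(209), np.uint8(208), np.uint8(206), np.uint8(197), np.uint8(172), np.uint8(133), np.uint8(112), np.uint8(109), np.uint8(106), np.uint8(106), np.uint8(106), np.uint8(107), np.uint8(109), np.uint8(108)]
[ 551.24 -218.3   260.99] [[ 0.1   0.    0.99]
 [-0.99  0.    0.1 ]
 [-0.   -1.    0.  ]]
[ 544.89 -146.91  405.07]
(array([ 420.42, -145.51,   20.  ]), array([ 650.27, -117.99,   20.  ]))
(384, 512, 3) [array([ 545.67, -247.29,   67.  ]), array([ 546.94, -260.  ,   67.  ])]
```

View pics/w2.png

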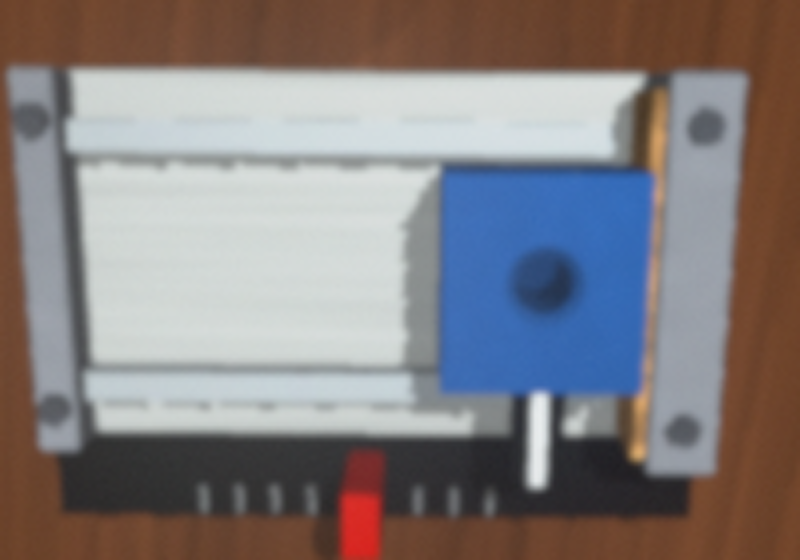

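The close crop shows the jaw top corners at (442,168), (655,172), (638,392) and (440,390). The socket is at (545,280), the pointer line at about (538,440), and the mark's top face starts at v=490, u 344..381.

```bash
python3 - <<'E'
from h import *
np.set_printoptions(precision=1,suppress=True)
c=snap('wrist');print(c['xyz'],env.sense()['tcp_pos'])
c['xyz']=np.array([544.89,-146.91,405.07]) if np.linalg.norm(np.array(c['xyz'])-[544.89,-146.91,405.07])<1 else c['xyz']
f=c['frame'];h=cv2.cvtColor(f,cv2.COLOR_RGB2HSV)
red=cv2.inRange(h,(0,150,160),(6,255,255))
n,l,st,ce=cv2.connectedComponentsWithStats(red)
for i in range(1,n):
    if st[i,4]>40: print('red',st[i],ce[i],onz(c,*ce[i],67)); mk=onz(c,*ce[i],67)
b=cv2.inRange(h,(100,120,60),(125,255,255)); b[:, :240]=0;b[:,330:]=0;b[:100]=0;b[210:]=0
ct=max(cv2.findContours(b,0,2)[0],key=cv2.contourArea);ct=cv2.convexHull(ct)
q=cv2.approxPolyDP(ct,5,True)[:,0];print(q)
P=[onz(c,*p,70)[:2] for p in q];print(np.array(P),'mean',np.mean(P,0))
g=f.max(2).astype(float)
x0,y0=int(q[:,0].mean())-12,int(q[:,1].mean())-12
w=np.clip(115-g[y0:y0+24,x0:x0+24],0,None);Y,X=np.mgrid[y0:y0+24,x0:x0+24];so=np.array([(w*X).sum(),(w*Y).sum()])/w.sum();S=onz(c,*so,70);print('sock',so,S)
wh=(f.min(2)>165).astype(np.uint8);wh[:,:276]=0;wh[:,292:]=0;wh[:190]=0;wh[212:]=0
p=np.argwhere(wh)[:,::-1];print('ptr',p.min(0),p.max(0));pt=onz(c,*p.mean(0),67);print(pt,mk)
for a in (4.5,5.4,6.5):
    cx=np.array([np.cos(np.radians(a)),np.sin(np.radians(a))]);print(a,'ptr->mark',(mk-pt)[:2]@cx,'sock->mark',(mk-S)[:2]@cx)
t=np.radians
E
```

```text
[ 543.6 -149.2  404.9] [ 549.4 -221.6  260.9]
red [238 207   9  17 151] [241.9 215. ] [ 540.7 -275.9   67. ]
[[313 126]
 [311 179]
 [263 180]
 [263 126]]
[[ 610.8 -160.5]
 [ 618.  -221.3]
 [ 561.6 -228.3]
 [ 554.8 -166.3]] mean [ 586.3 -194.1]
sock [290.1 154.8] [ 589.5 -195.3   70. ]
ptr [284 190] [288 204]
[ 592.3 -247.2   67. ] [ 540.7 -275.9   67. ]
4.5 ptr->mark -53.67840110345581 sock->mark -54.929093766517866
5.4 ptr->mark -54.056723389446894 sock->mark -56.123279159969144
6.5 ptr->mark -54.50099526179046 sock->mark -57.56400436671384
```

>>> apply_moves:
  deltas:
    - [-3,0,0.3,0]
    - [-7.5,0,0.8,0]
    - [-12,0,1.2,0]
    - [-16.5,0,1.7,0]
    - [-21,0,2.2,0]
    - [-25.5,0,2.6,0]
    - [-30,0,3.1,0]
    - [-34.5,0,3.6,0]
    - [-39,0,4,0]
    - [-43.5,0,4.5,0]
    - [-47,0,4.9,0]
    - [-49.5,0,5.1,0]

```text
clock: 2.75
tcp_pos: [554.0, 274.0, 261.0]
orientation: [[0.089, -0.0, 0.996], [-0.996, -0.0, 0.089], [0.0, -1.0, -0.0]]
wrist_force: [0.0, -0.6, 0.5]
opening: 0.997
```

>>> apply_moves:
  deltas:
    - [0,0,0,0]
    - [0,0,0,0]
    - [0,0,0,0]
    - [0,0,0,0]

```text
clock: 3.15
tcp_pos: [555.0, 270.8, 261.3]
orientation: [[0.086, 0.0, 0.996], [-0.996, -0.001, 0.086], [0.001, -1.0, 0.0]]
wrist_force: [0.5, -0.2, -0.0]
opening: 1.0
```

```bash
python3 - <<'E'
from h import *
np.set_printoptions(precision=1,suppress=True)
c=snap('wrist','w3.png');print(c['xyz'],np.array(c['attitude']));s=env.sense();print(s['tcp_pos'],s['clock'])
f=c['frame'];h=cv2.cvtColor(f,cv2.COLOR_RGB2HSV)
y=cv2.inRange(h,(24,150,80),(33,255,255));n,l,st,ce=cv2.connectedComponentsWithStats(y)
for i in range(1,n):
    if st[i,4]>60: print(st[i],ce[i],onz(c,*ce[i],155),onz(c,*ce[i],112))
print(proj(c,(553,275,155)),proj(c,(553,275,70)))
E
```

```text
[548.5 340.6 405. ] [[ 1.   0.1  0. ]
 [ 0.1 -1.  -0.3]
 [ 0.   0.3 -1. ]]
[554.9 271.  261.4] 3.2
[489 106  23   4  63] [500.3 107.5] [750.4 358.4 155. ] [785.1 361.5 112. ]
[479 135  33   9 227] [495.2 138.9] [754.3 333.  155. ] [789.7 331.7 112. ]
[477 147  35   5  93] [494.6 148.8] [756.4 324.7 155. ] [792.2 322.  112. ]
[243 162  23  36 624] [254.8 180.5] [553.6 279.1 155. ] [554.5 268.6 112. ]
[449 241  48   7 169] [472.4 244. ] [763.9 235.3 155. ] [801.  217.2 112. ]
(np.float64(253.6744163226217), np.float64(184.94156038411427)) (np.float64(253.99349798478332), np.float64(166.4654968489017))
```

View pics/w3.png

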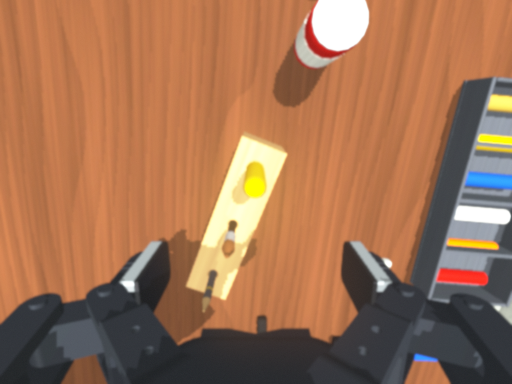

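The view shows the key's top disc at about (255,187), that is (554,273.7), which agrees with the earlier estimate. The brush and pencil are well clear along the block. Descending and gripping.

>>> apply_moves:
  deltas:
    - [-0.1,1,0,0]
    - [-0.2,3,0,0]
    - [-0.3,5,-0.1,0]
    - [-0.3,7,-0.1,0]
    - [-0.3,9,-0.1,0]
    - [-0.3,11,-0.1,0]
    - [-0.3,13,-0.1,0]
    - [-0.3,14.8,-0.1,0]
    - [-0.3,16.2,-0.1,0]
    - [-0.3,17,-0.1,0]
    - [-0.3,17,-0.1,0]
    - [-0.3,17,-0.1,0]
  fingers: 1

```text
clock: 4.4
tcp_pos: [553.3, 275.7, 91.8]
orientation: [[0.089, 0.001, 0.996], [-0.996, 0.0, 0.089], [-0.0, -1.0, 0.001]]
wrist_force: [0.5, 0.1, 0.4]
opening: 0.994
```

>>> apply_moves:
  deltas:
    - [0,0,0,0]
    - [0,0,0,0]
    - [0,0,0,0]
    - [0,0,0,0]
    - [0,0,0,0]
    - [0,0,0,0]
    - [0,0,0,0]
    - [0,0,0,0]
    - [0,0,0,0]
    - [0,0,0,0]
  fingers: -1

```text
clock: 5.4
tcp_pos: [553.1, 275.5, 91.5]
orientation: [[0.089, 0.0, 0.996], [-0.996, 0.0, 0.089], [0.0, -1.0, 0.0]]
wrist_force: [-1.8, -0.3, 5.3]
opening: 0.241
```

Opening 0.241 (about 20 mm) means the handle is held. Lifting straight up, then across to the clamp.

>>> apply_moves:
  deltas:
    - [0,-0.6,0,0]
    - [0,-1.8,0,0]
    - [0,-3.2,0,0]
    - [0,-4.8,0,0]
    - [0,-6.4,0,0]
    - [0,-8,0,0]
    - [0,-9.6,0,0]
    - [0,-11.2,0,0]
    - [0,-12.6,0,0]
    - [0,-13.6,0,0]
    - [0,-14,0,0]
    - [0,-14,0,0]

```text
clock: 6.6
tcp_pos: [553.1, 275.5, 231.6]
orientation: [[0.089, 0.0, 0.996], [-0.996, 0.0, 0.089], [-0.0, -1.0, 0.0]]
wrist_force: [0.7, -1.1, -1.0]
opening: 0.24
```

>>> apply_moves:
  deltas:
    - [2,0,0,0]
    - [6,0,-0.1,0]
    - [10.5,0,-0.2,0]
    - [15,0,-0.3,0]
    - [19.5,0,-0.4,0]
    - [24,0,-0.5,0]
    - [28.5,0,-0.6,0]
    - [33,0,-0.7,-0.2]
    - [37.5,0,-0.8,-0.4]
    - [41.5,0,-0.8,-0.6]
    - [45,0,-0.8,-0.8]
    - [47,0,-0.8,-1]

```text
clock: 7.8
tcp_pos: [586.1, -197.3, 230.0]
orientation: [[0.103, -0.002, 0.995], [-0.995, -0.001, 0.103], [0.0, -1.0, -0.002]]
wrist_force: [-0.7, 0.3, -0.9]
opening: 0.244
```

>>> apply_moves:
  deltas:
    - [0,0,0,0]
    - [0,0,0,0]
    - [0,0,0,0]
    - [0,0,0,0]

```text
clock: 8.2
tcp_pos: [587.1, -191.9, 231.3]
orientation: [[0.108, 0.0, 0.994], [-0.994, 0.0, 0.108], [-0.0, -1.0, 0.0]]
wrist_force: [-0.4, -0.6, -0.1]
opening: 0.239
```

```bash
python3 - <<'E'
from h import *
np.set_printoptions(precision=2,suppress=True)
s=env.sense();print(s['tcp_pos'],s['clock'],s['opening'],s['wrist_force'])
ims=[]
T=np.array(s['tcp_pos'])
for n,(dx,dy,w) in {'wrist':(0,0,150),'side':(0,0,50)}.items():
    c=snap(n);u,v=map(int,proj(c,(587,-194,100)));print(n,proj(c,(587,-194,70)),'tip',proj(c,(T[0],T[1],T[2]+18.7-80)),c['xyz'])
    x0=max(0,min(512-2*w,u-w));y0=max(0,min(384-2*w,v-w));ims.append(cv2.resize(c['frame'][y0:y0+2*w,x0:x0+2*w],(400,400),interpolation=2));print(x0,y0)
cv2.imwrite('pics/w4.png',np.hstack(ims)[:,:,::-1])
E
```

```text
[ 587.1  -191.93  231.33] 8.2 0.23856886867882232 [-0.44 -0.63 -0.14]
wrist (np.float64(255.16155181860637), np.float64(177.91382915479122)) tip (np.float64(255.6194544831784), np.float64(206.12287384752906)) [ 579.15 -122.44  375.04]
105 34
side (np.float64(258.6544167336444), np.float64(154.2335856444588)) tip (np.float64(258.29161616444395), np.float64(126.15495440084666)) [439.39 692.29 724.12]
208 96
```

View pics/w4.png

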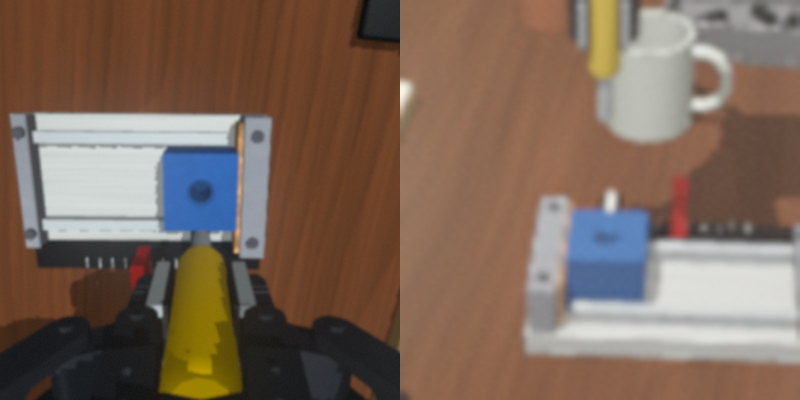

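The socket is at wrist pixel (255,177), exactly as predicted. The shank tip is visible just behind it and the key is upright. Lowering to about 12 mm above the jaw for a last check.

>>> apply_moves:
  deltas:
    - [0,0.6,0,0]
    - [0,1.6,0,0]
    - [0,2.8,0,0]
    - [0,4,0,0]
    - [0,5.2,0,0]
    - [0,6.4,0,0]
    - [0,7.4,0,0]
    - [0,8,0,0]
    - [0,8.2,0,0]
    - [0,8.2,0,0]
    - [0,8.2,0,0]

```text
clock: 9.4
tcp_pos: [587.3, -193.4, 149.8]
orientation: [[0.107, 0.001, 0.994], [-0.994, -0.0, 0.107], [0.0, -1.0, 0.001]]
wrist_force: [-0.3, -0.6, 0.4]
opening: 0.237
```

```bash
python3 - <<'E'
from h import *
np.set_printoptions(precision=2,suppress=True)
s=env.sense();print(s['tcp_pos'],s['clock'],s['opening'],s['wrist_force'])
ims=[]
T=np.array(s['tcp_pos'])
for n,w in {'wrist':60,'side':25,'top':25}.items():
    c=snap(n);p=(587,-194,70);q=(T[0],T[1],T[2]-61.5);u,v=map(int,proj(c,p));x0=u-w;y0=v-w;k=266/2/w
    print(n,'sock',(np.array(proj(c,p))-[x0,y0])*k,'tip',(np.array(proj(c,q))-[x0,y0])*k,'5mm x/y',(np.array(proj(c,(592,-194,70)))-proj(c,p))*k,(np.array(proj(c,(587,-189,70)))-proj(c,p))*k)
    ims.append(cv2.resize(c['frame'][y0:y0+2*w,x0:x0+2*w],(266,266),interpolation=2))
cv2.imwrite('pics/w5.png',np.hstack(ims)[:,:,::-1])
E
```

```text
[ 587.28 -193.41  149.85] 9.4 0.2371389726608497 [-0.35 -0.64  0.42]
wrist sock [133.12 133.59] tip [134.15 148.42] 5mm x/y [13.65  1.39] [  1.47 -13.11]
side sock [136.48 134.24] tip [135.63 108.4 ] 5mm x/y [-8.65 -0.78] [-1.41  5.14]
top sock [137.51 134.57] tip [139.78 129.59] 5mm x/y [-0.   -7.62] [-7.72 -0.13]
```

View pics/w5.png

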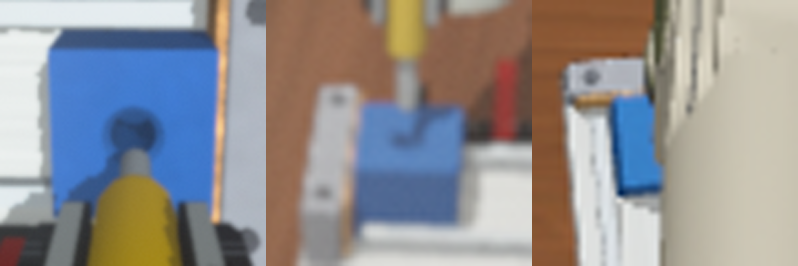

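The wrist view shows the socket at (133,130) and the tip's near edge at (135,148), so the tip lies about 2–3 mm too far to -y. Shifting +y 2.5 mm and starting the insertion with force checks.

>>> apply_moves:
  deltas:
    - [-0.15,0,0,0]
    - [-0.25,0.2,0,0]
    - [-0.25,0.7,0,0]
    - [-0.25,1.2,0,0]
    - [-0.25,1.7,0,0]
    - [-0.25,2.1,0,0]
    - [-0.25,2.5,0,0]
    - [-0.25,2.5,0,0]

```text
clock: 10.35
tcp_pos: [586.3, -190.9, 123.6]
orientation: [[0.106, -0.001, 0.994], [-0.994, 0.0, 0.106], [-0.0, -1.0, -0.001]]
wrist_force: [0.5, -0.2, -0.6]
opening: 0.235
```

>>> apply_moves:
  deltas:
    - [0,0.3,0,0]
    - [0,0.8,0,0]
    - [0,1.3,0,0]
    - [0,1.8,0,0]
    - [0,2.3,0,0]
    - [0,2.7,0,0]
    - [0,2.9,0,0]
    - [0,2.9,0,0]
    - [0,2.9,0,0]

```text
clock: 11.25
tcp_pos: [586.8, -190.9, 95.5]
orientation: [[0.107, 0.0, 0.994], [-0.994, -0.0, 0.107], [0.0, -1.0, 0.0]]
wrist_force: [0.4, 0.0, -0.8]
opening: 0.241
```

```bash
python3 - <<'E'
from h import *
np.set_printoptions(precision=2,suppress=True)
s=env.sense();print(s['tcp_pos'],s['clock'],s['opening'],s['wrist_force'])
ims=[]
c=snap('wrist');ims.append(cv2.resize(c['frame'][100:384,114:398],(400,400),interpolation=2))
c=snap('side');u,v=map(int,proj(c,(587,-194,70)));ims.append(cv2.resize(c['frame'][v-35:v+35,u-35:u+35],(400,400),interpolation=2));print(u-35,v-35)
cv2.imwrite('pics/w6.png',np.hstack(ims)[:,:,::-1])
E
```

```text
[ 586.83 -190.91   95.5 ] 11.25 0.24146405388275824 [ 0.37  0.01 -0.8 ]
223 119
```

View pics/w6.png

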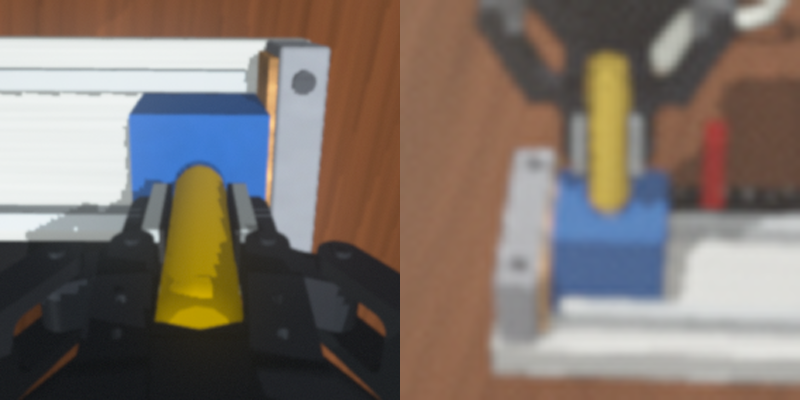

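The key is seated about 36 mm deep: the handle bottom is nearly on the jaw, the fingers are above it, and the contact force is about 0. Now drawing the jaw along the tool's -z.

>>> apply_moves:
  deltas:
    - [0,0,-0.3,0]
    - [0,0,-0.8,0]
    - [0,0,-1.3,0]
    - [0,0,-1.8,0]
    - [0,0,-2.4,0]
    - [0,0,-3.0,0]
    - [0,0,-3.6,0]
    - [0,0,-4.2,0]
    - [0,0,-4.7,0]
    - [0,0,-5.1,0]
    - [0,0,-5.4,0]
    - [0,0,-5.5,0]

```text
clock: 12.55
tcp_pos: [532.4, -196.4, 95.6]
orientation: [[0.107, 0.002, 0.994], [-0.994, 0.0, 0.107], [-0.0, -1.0, 0.002]]
wrist_force: [6.6, 1.0, -4.2]
opening: 0.247
```

>>> apply_moves:
  deltas:
    - [0,0,0,0]
    - [0,0,0,0]
    - [0,0,0,0]
    - [0,0,0,0]
    - [0,0,0,0]

```text
clock: 13.05
tcp_pos: [532.5, -196.3, 95.6]
orientation: [[0.107, 0.002, 0.994], [-0.994, 0.0, 0.107], [-0.0, -1.0, 0.002]]
wrist_force: [5.7, 2.3, -4.5]
opening: 0.241
```

```bash
python3 - <<'E'
from h import *
np.set_printoptions(precision=2,suppress=True)
s=env.sense();print(s['tcp_pos'],s['clock'],s['opening'],s['wrist_force'])
ims=[]
c=snap('wrist');ims.append(cv2.resize(c['frame'][100:384,114:398],(400,400),interpolation=2))
c=snap('side');u,v=map(int,proj(c,(535,-230,70)));ims.append(cv2.resize(c['frame'][v-35:v+35,u-35:u+35],(400,400),interpolation=2));print(u-35,v-35)
cv2.imwrite('pics/w7.png',np.hstack(ims)[:,:,::-1])
E
```

```text
[ 532.52 -196.31   95.57] 13.05 0.2406083251137065 [ 5.67  2.27 -4.47]
242 113
```

View pics/w7.png

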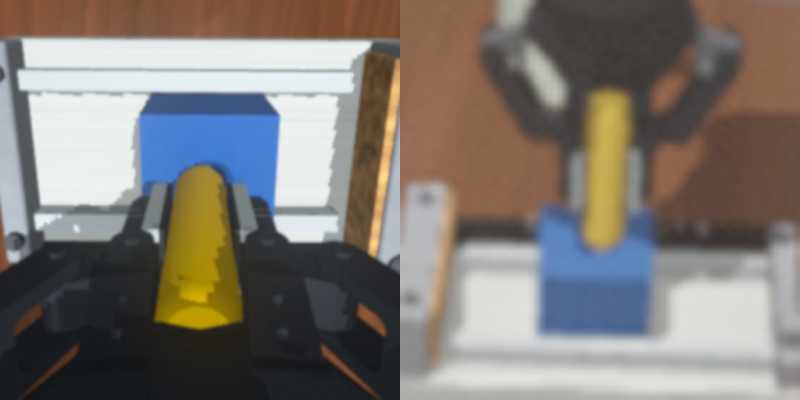

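The jaw has moved with the key but by only about 50 mm, because of play in the socket. The fingers hide the pointer in these views, so I'll measure the travel from the blue top edges and check whether the top camera sees the mark.

```bash
cat > m.py <<'E'
from h import *
np.set_printoptions(precision=2,suppress=True)
c=snap('wrist');f=c['frame'];h=cv2.cvtColor(f,cv2.COLOR_RGB2HSV)
b=cv2.inRange(h,(100,120,130),(125,255,255))
for r in (186,192,198):
    xs=np.flatnonzero(b[r,190:340])+190
    e=[onz(c,x,r,70)[:2] for x in (xs[0]-.5,xs[-1]+.5)]; m=(e[0]+e[1])/2
    cx=np.array([.9940,.1097]); print(r,xs[0],xs[-1],'mid',m,'along',m@cx,'start',np.array([587,-194])@cx,'mark',np.array([540.7,-275.9])@cx)
t=snap('top');red=cv2.inRange(cv2.cvtColor(t['frame'],cv2.COLOR_RGB2HSV),(0,150,80),(6,255,255))[190:215,320:350];print('red top',(red>0).sum())
s=env.sense();print(s['tcp_pos'],s['wrist_force'],s['clock'])
if (red>0).sum()>5: cv2.imwrite('pics/t_%d.png'%(s['clock']*100),cv2.resize(t['frame'][170:220,290:360],(700,500),interpolation=2)[:,:,::-1])
E
python3 m.py
```

```text
186 213 311 mid [ 533.69 -171.08] along 511.7185421093526 start 562.1962 mark 507.18957000000006
192 214 310 mid [ 534.11 -174.82] along 511.7314654139819 start 562.1962 mark 507.18957000000006
198 214 310 mid [ 534.55 -178.61] along 511.7450575677857 start 562.1962 mark 507.18957000000006
red top 0
[ 532.53 -196.35   95.57] [ 6.95  0.5  -3.55] 13.25
```

Both reckonings agree that about 4.2 mm is missing.

>>> apply_moves:
  deltas:
    - [0,0,-0.1,0]
    - [0,0,-0.2,0]
    - [0,0,-0.3,0]
    - [0,0,-0.4,0]
    - [0,0,-0.42,0]
    - [0,0,-0.42,0]
    - [0,0,-0.42,0]
    - [0,0,-0.42,0]
    - [0,0,-0.42,0]
    - [0,0,-0.42,0]

```text
clock: 14.25
tcp_pos: [528.5, -196.7, 95.6]
orientation: [[0.107, 0.002, 0.994], [-0.994, 0.0, 0.107], [-0.0, -1.0, 0.002]]
wrist_force: [7.1, 1.5, -4.6]
opening: 0.242
```

```bash
python3 m.py; python3 - <<'E'
from h import *
c=snap('side');f=c['frame'];h=cv2.cvtColor(f,cv2.COLOR_RGB2HSV)
red=cv2.inRange(h,(0,120,60),(8,255,255))[125:170,262:300];p=np.argwhere(red>0);print(len(p),(p.mean(0)[::-1]+[262,125]) if len(p) else '', proj(c,(540.7,-275.9,67)),proj(c,(540.7,-275.9,45)))
cv2.imwrite('pics/w8.png',cv2.resize(f[v-35:v+35,u-35:u+35] if 0 else f[105:175,235:305],(500,500),interpolation=2)[:,:,::-1])
E
```

```text
186 213 311 mid [ 529.67 -171.49] along 507.68469014521787 start 562.1962 mark 507.18957000000006
192 214 310 mid [ 530.1  -175.23] along 507.69780940730254 start 562.1962 mark 507.18957000000006
198 214 310 mid [ 530.53 -179.01] along 507.7116701391228 start 562.1962 mark 507.18957000000006
red top 0
[ 528.52 -196.72   95.58] [ 6.69  2.33 -4.29] 14.35
0  (np.float64(277.1054198383941), np.float64(141.27673201666983)) (np.float64(276.9197574481134), np.float64(146.96844937641572))
```

View pics/w8.png

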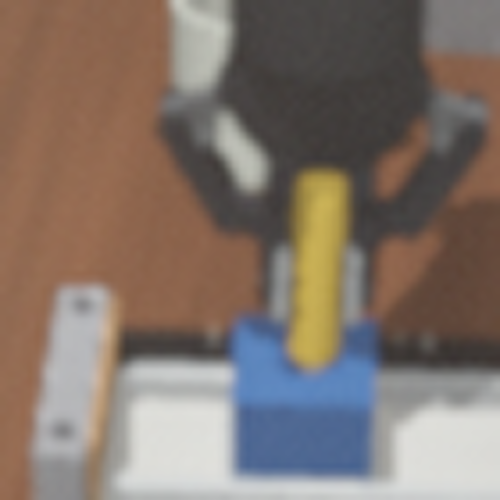

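The side view agrees: the jaw has shifted about 18.0 px against about 18.5 px needed, roughly 1.5 mm short, and it now hides the mark. Everything is steady under load, so I'm handing in.

```bash
python3 -c "
from station import env
s=env.sense();print(s['clock'],s['opening'],s['wrist_force'],max(abs(v) for v in s['joint_velocities']));env.sign_off()"
```

```text
14.4 0.2407047263020404 [ 8.08226595  1.23301232 -4.35934395] 0.0015908176550704196
the job is handed in; nothing more can be done
```

I took the yellow key from the block and put its shank about 36 mm into the blue jaw's socket. I then drew the jaw about 54.5 mm and handed in at 14.4 s, still gripping the key and holding the jaw steady.

**Last checks:**
- **Pointer position:** the wrist view puts the jaw about 0.5 mm short of the mark's centre, and the side view about 1.5 mm short. Both are inside the 6 mm limit.
- **Holding force:** the wrist carries about 7–8 N along the spring's pull. The gripper opening is steady at 0.24, and the joints are practically still.
- **Other things on the table:** I saw no contact with them during the moves, but took no final picture of them all.

**Not confirmed:** at the end the gripper and jaw hid the pointer and mark in the wrist and side views, and the top camera saw no red. The pointer's place is therefore worked out from the measured jaw position, not seen directly. My first draw came up about 4 mm short because of play in the socket; I corrected it before handing in.

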